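Turn over the drying gravel and restart the timer

ROBOT

A 7-joint arm with a two-finger parallel gripper is mounted at the origin on the work surface. World frame = base frame: x ahead of the robot, y to its left, z up, the work surface at z = 0. Lengths are in m, angles in rad, forces in N, time in s.
With the tool pointing down it reaches from about 0.4 to 0.85 m from the base axis. Payload 10.4 kg.
Tool frame: the origin (TCP) lies between the finger pads; the fingertips stand manip.tip_extent ahead of it and the grasp point (between the pads) lies 6 mm ahead of it (manip.tip_extent is the distance from the TCP to the fingertips, in m); z points along the fingers, y is the line along which they close (so a half turn about z gives the same grasp; the last joint's range is limited). The gripper opens to 85 mm and grips with 20 to 120 N. Pads are 22 mm wide; open, the fingers measure 114 mm over their backs; the gripper's body (76 mm by 85 mm) begins 54 mm behind the grasp point. The pads swing forward as they close: fully open they stand 13 mm farther back than shut.
Start: joints at [1.306, 0.332, -0.065, 1.46, 0.022, 1.35, -0.088], TCP at [0.15, -0.607, 0.256] pointing down, gripper open.
Joint ranges: [-2.6, 2.6], [-0.5, 2.12], [-1.47, 1.34], [0.16, 2.42], [-1.27, 4.41], [0.06, 2.06], [-2.6, 2.6]. Speed limits (rad/s): [2.22, 2.22, 2.79, 2.79, 3.14, 3.14, 3.14].

INTERFACE

Orientations are given as a unit quaternion [x, y, z, w].
In Python, from workcell import get_obs, optics, workorder, manip gives the robot as it stands.
- The arm moves only by the tool jog_arm, never from a script. Its argument "increments" is a list of rows, each a list of 7 numbers: the shift along the tool's x, y, z in m, then the turn, a rotation vector about the tool's x, y, z in rad, then the opening, from -1 (shut) to 1 (fully open). A call has 1 to 5 rows; each row is the pose to reach, as a shift and turn from the pose commanded when the call began, along the tool's axes at that moment; what a row does not reach only later rows make up. A row lasts 1/12 s, in which the tool goes at most 41.7 mm and 7.16 degrees, less where a joint would pass 70% of its speed; a pose out of reach is approached as far as the arm can. A call with a gripper value outside its range is refused whole. The fingers move at their own pace and stop on an object; "grip_force" is the grip in N (left out, the last holds). Time passes only in rows, so rows that repeat a pose let the fingers close. It gives the time, the measured TCP pose, the force, the opening and the grip force at its end, in the units of the state.
- get_obs(): the state, without advancing time (a new reading comes with each control period).
- optics.camera(name): name is "scene" or "top" or "wrist"; returns a dict with "color" (480x640x3 uint8, red, green, blue), "depth" (480x640 float32, m along the optical axis (not along the pixel's ray), 0 where there is no reading), "K" (3x3 intrinsics, pixels), "R" (3x3) and "t" (3): a world point X has camera coordinates R X + t. Camera axes: x right, y down, z forward; pixel columns grow to the right and rows downward; lengths in m; the calibration is good to about 2 mm. The wrist camera is an equidistant fisheye: a pixel r from the principal point sees the ray r / f radians off the axis. A picture is of the moment at which its call begins.
- workorder.hand_in(): hands the job in; it is judged then, once.
The state is a dict: "clock": time; "joint_pos": joint angles; "joint_velocities": joint speeds; "tau": joint torques, N m; "position": TCP position; "ee_rot": TCP orientation; "ft_force": force on the tool from outside, world axes, zero at the start; "torque": the same for the moment, N m; "grip_width": opening from 0.0 (shut) to 1.0 (fully open); "grasp_force": force on a finger pad.
Only numpy, scipy, OpenCV 4.12 (cv2) and the standard library are available. Lean on these libraries where they do the work, as an engineer would, in place of code of your own. Each camera call takes 0.05 s, during which the arm holds its last target. There are 200 camera calls.

TASK

With the spoon from the tool caddy, stir the stones in the dish round thoroughly, so that no patch of them is left lying as it was; touch them with the spoon only, and keep every stone in the dish and the dish where it stands. Then set the spoon down bowl-first in the caddy compartment it came from (not dropped), and start the next drying interval by pressing the timer's plunger fully down and letting it come back up. Leave the core ring, the sample tin and the caddy undisturbed.

Things in the scene. Friction and masses are not known exactly. Their poses are not given: they have to be found in the camera images.
- dish: round steel dish (1.5 kg, loose on the bench), 200 mm across the rim, 186 mm across the foot, 55 mm high, wall and floor 3 mm; inside radius 90 mm just above the floor, 97 mm at the rim. Origin: centre of its underside, z up. Nine reddish-brown stones lie in it in one layer: stone0 and stone1 in the middle, stone2 to stone8 in that order in a ring round them
- spoon: steel spoon with wooden grip, 222 mm long, 110 g, standing bowl-down in the caddy's front compartment, leaning 15 degrees on its front wall. Origin: tip of the bowl; z runs up the handle, y across the bowl's width, x its thickness. Bowl: round, 32 mm wide (y), 11 mm thick (x), z 0 to 32 mm; neck: 8 mm rod to z = 122 mm; wooden grip: z 122 to 222 mm, 14 mm (x) by 20 mm (y)
- spoon_grip (a point): point on the spoon's axis in the upper half of the wooden grip, 188 mm from the tip, good to grip
- spoon_tip (a point): tip of the spoon's bowl (same place as the spoon's origin)
- caddy: steel tool caddy (1 kg, loose), an open-topped box 77 mm (x) by 70 mm (y), 100 mm high, walls and floor 3 mm, parted by a wall across x into two compartments. Origin: centre of its underside, z up. The spoon stands in the front (-x) compartment; a spatula and a brush fill the rear (+x) one and stand up to 131 mm above the bench
- caddy_slot (a point): centre of the inner floor of the caddy's front compartment, which is 34 mm (x) by 64 mm (y) inside; its floor is 3 mm above the bench and the caddy's rim 97 mm above this point; axes as the caddy's
- timer: white bench interval timer, fixed, a box 100 mm (x) by 120 mm (y), its top 52 mm above the bench, dark display on its -x side, a round grey sprung plunger in the middle of the top. Origin: centre of its underside, z up
- plunger_top (a point): centre of the plunger's top face, a disc 40 mm across that stands 78 mm above the bench when up
- plunger (a joint): how far the plunger is pressed down, m: 0 up, 0.010 fully down (stop). It springs back by itself; about 2.5 N to start it and 8 N to bring it fully down
- core_ring: bystander: steel soil-core ring, 53 mm across, 51 mm high. Origin: centre of its underside
- sample_tin: bystander: round aluminium tin with lid, 65 mm across, 46 mm high. Origin: centre of its underside
- stone0: rounded irregular reddish-brown stone in the dish, about 30 mm long, 27 mm wide, 22 mm high, 26 g, starting in the middle next to stone1. Origin: its centre
- stone1: rounded irregular reddish-brown stone in the dish, about 29 mm long, 26 mm wide, 21 mm high, 26 g, starting in the middle next to stone0. Origin: its centre
- stone2: rounded irregular reddish-brown stone in the dish, about 30 mm long, 27 mm wide, 23 mm high, 26 g, starting in the ring of seven near the wall. Origin: its centre
- stone3: rounded irregular reddish-brown stone in the dish, about 31 mm long, 28 mm wide, 21 mm high, 26 g, starting in the ring of seven near the wall. Origin: its centre
- stone4: rounded irregular reddish-brown stone in the dish, about 29 mm long, 26 mm wide, 22 mm high, 26 g, starting in the ring of seven near the wall. Origin: its centre
- stone5: rounded irregular reddish-brown stone in the dish, about 31 mm long, 28 mm wide, 21 mm high, 26 g, starting in the ring of seven near the wall. Origin: its centre
- stone6: rounded irregular reddish-brown stone in the dish, about 30 mm long, 27 mm wide, 21 mm high, 26 g, starting in the ring of seven near the wall. Origin: its centre
- stone7: rounded irregular reddish-brown stone in the dish, about 31 mm long, 28 mm wide, 23 mm high, 26 g, starting in the ring of seven near the wall. Origin: its centre
- stone8: rounded irregular reddish-brown stone in the dish, about 30 mm long, 27 mm wide, 22 mm high, 26 g, starting in the ring of seven near the wall. Origin: its centre
Not all that is in view belongs to the job. What is shaped like the caddy but blue or yellow is not meant.

How it is judged:
On the way, in this order (a step that is already met when the one before it is completed fails the run):
1. the spoon's bowl is down among the stones: its tip within 22 mm of the dish's underside (horizontal distance between spoon_tip and dish below 0.09 m and z of spoon_tip in the frame of dish below 0.022 m), for 0.1 s.
2. the stones are stirred: with the spoon still in the dish, of every two stones that lay side by side at least one is more than 20 mm from where it started (all of step 1 and distance of any of stone0, stone1 from where it was at the start of the episode above 0.02 m and distance of any of stone2, stone3 from where it was at the start of the episode above 0.02 m and distance of any of stone3, stone4 from where it was at the start of the episode above 0.02 m and distance of any of stone4, stone5 from where it was at the start of the episode above 0.02 m and distance of any of stone5, stone6 from where it was at the start of the episode above 0.02 m and distance of any of stone6, stone7 from where it was at the start of the episode above 0.02 m and distance of any of stone7, stone8 from where it was at the start of the episode above 0.02 m and distance of any of stone8, stone2 from where it was at the start of the episode above 0.02 m), for 0.05 s.
3. the spoon stands in the front compartment of the caddy again and the fingers have let go (x of spoon_tip in the frame of caddy_slot between -0.025 and 0.025 m and y of spoon_tip in the frame of caddy_slot between -0.035 and 0.035 m and z of spoon_tip in the frame of caddy_slot below 0.015 m and angle between spoon's own z axis and vertical below 0.7 rad and contact force between the fingers and spoon below 0.1 N), for 0.2 s.
4. the timer's plunger is pressed fully down (over 9 of its 10 mm) (value of joint plunger above 0.009 m), for 0.1 s.
At the end, for the whole second after the job is handed in: All stones in the dish, of every two that lay side by side at least one over 17 mm from its start; dish level; spoon at rest, bowl down, in the upright caddy's front compartment (tip within 15 mm of its floor, handle within 40 degrees of upright); plunger back up within 2 mm (distance of any of stone0, stone1 from where it was at the start of the episode above 0.017 m and distance of any of stone2, stone3 from where it was at the start of the episode above 0.017 m and distance of any of stone3, stone4 from where it was at the start of the episode above 0.017 m and distance of any of stone4, stone5 from where it was at the start of the episode above 0.017 m and distance of any of stone5, stone6 from where it was at the start of the episode above 0.017 m and distance of any of stone6, stone7 from where it was at the start of the episode above 0.017 m and distance of any of stone7, stone8 from where it was at the start of the episode above 0.017 m and distance of any of stone8, stone2 from where it was at the start of the episode above 0.017 m and horizontal distance between each of stone0, stone1, stone2, stone3, stone4, stone5, stone6, stone7, stone8 and dish below 0.095 m and z of each of stone0, stone1, stone2, stone3, stone4, stone5, stone6, stone7, stone8 in the frame of dish below 0.055 m and x of spoon_tip in the frame of caddy_slot between -0.025 and 0.025 m and y of spoon_tip in the frame of caddy_slot between -0.035 and 0.035 m and z of spoon_tip in the frame of caddy_slot below 0.015 m and angle between spoon's own z axis and vertical below 0.7 rad and linear speed of spoon below 0.03 m/s and value of joint plunger below 0.002 m and angle between each of dish, caddy's own z axis and vertical below 0.05 rad); the robot touches nothing.
It fails at once if the fingers touch a stone (over 0.5 N) (contact force between the fingers and stone0 above 0.5 N or contact force between the fingers and stone1 above 0.5 N or contact force between the fingers and stone2 above 0.5 N or contact force between the fingers and stone3 above 0.5 N or contact force between the fingers and stone4 above 0.5 N or contact force between the fingers and stone5 above 0.5 N or contact force between the fingers and stone6 above 0.5 N or contact force between the fingers and stone7 above 0.5 N or contact force between the fingers and stone8 above 0.5 N).
It fails at once if the dish is shifted by more than 15 mm or tipped by more than 9 degrees (distance of dish from where it was at the start of the episode above 0.015 m or angle between dish's own z axis and vertical above 0.16 rad).
It fails at once if the caddy is shifted by more than 30 mm or tipped by more than 14 degrees (distance of caddy from where it was at the start of the episode above 0.03 m or angle between caddy's own z axis and vertical above 0.25 rad).
It fails at once if the spoon is dropped: faster than 0.7 m/s with no finger on it (linear speed of spoon above 0.7 m/s and contact force between the fingers and spoon below 0.01 N).
It fails at once if the core ring or the sample tin is moved by more than 20 mm (distance of any of core_ring, sample_tin from where it was at the start of the episode above 0.02 m).
It also fails if it takes over 72 s, if anything falls off the work surface, if the arm or the gripper's body presses on something with over 40 N, if the wrist force passes 120 N, or if a joint passes its speed limit or range.

## Working session

There is one attempt and no reset: what is moved stays moved. The work goes in short steps, Python scripts to look and compute and a tool call to move; the robot and the scene stay as the last step left them, time stands still between calls to the robot, and variables do not carry over. Pictures are saved under pics/ and viewed, at most 13 in all, crops included, and the job is handed in when it is done.

Besides the shell and the picture viewer there is one more tool, called after "Emit:" by a JSON object that holds its "op" and its "data". jog_arm: Moves the arm, as the interface text tells. Its arguments: {"type":"object","properties":{"increments":{"type":"array"},"grip_force":{"type":"number"}},"required":["increments"]}

```bash
mkdir -p pics
python3 - <<'E'
from workcell import get_obs, optics, workorder, manip
import cv2,pickle,numpy as np
o=get_obs();print({k:np.round(v,3) for k,v in o.items()}, manip.tip_extent)
d={}
for n in ["scene","top"]:
    c=optics.camera(n);d[n]=c;print(n,c["K"].tolist(),np.round(-c["R"].T@c["t"],3))
    cv2.imwrite(f"pics/{n}0.png",c["color"][:,:,::-1])
pickle.dump(d,open("d0.pkl","wb"))
E
```

```text
{'clock': np.float64(0.0), 'joint_pos': array([ 1.306,  0.333, -0.065,  1.461,  0.022,  1.35 , -0.088]), 'joint_velocities': array([-0.001, -0.001,  0.   ,  0.   , -0.   ,  0.   ,  0.002]), 'tau': array([-0.0000e+00, -6.2544e+01,  4.9000e-02, -3.9160e+01,  1.6000e-02,
        1.0000e-02,  0.0000e+00]), 'position': array([ 0.15 , -0.607,  0.256]), 'ee_rot': array([ 0.993,  0.121, -0.   , -0.001]), 'ft_force': array([1.195, 0.213, 0.608]), 'torque': array([ 0.003, -0.041,  0.027]), 'grasp_force': np.float64(0.0), 'grip_width': np.float64(0.999)} 0.025
scene [[540.2685275650244, 0.0, 320.8847798302449], [0.0, 540.2685275650244, 235.57064864102247], [0.0, 0.0, 1.0]] [ 1.189 -0.209  0.899]
top [[504.8927492851643, 0.0, 321.18431413210425], [0.0, 504.8927492851643, 236.51496139517775], [0.0, 0.0, 1.0]] [0.402 0.037 1.154]
```

View pics/scene0.png

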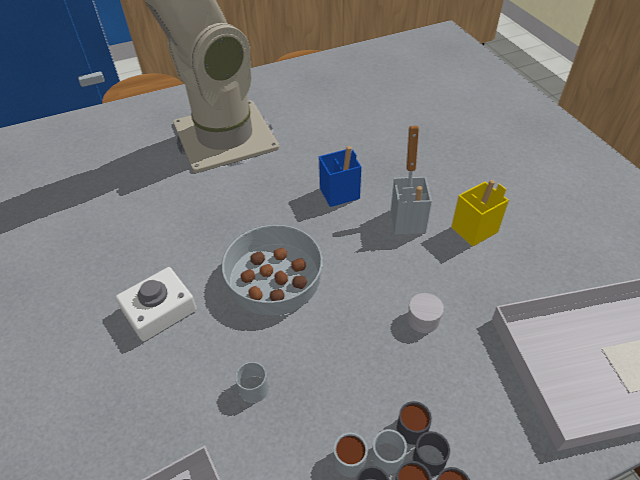

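View pics/top0.png

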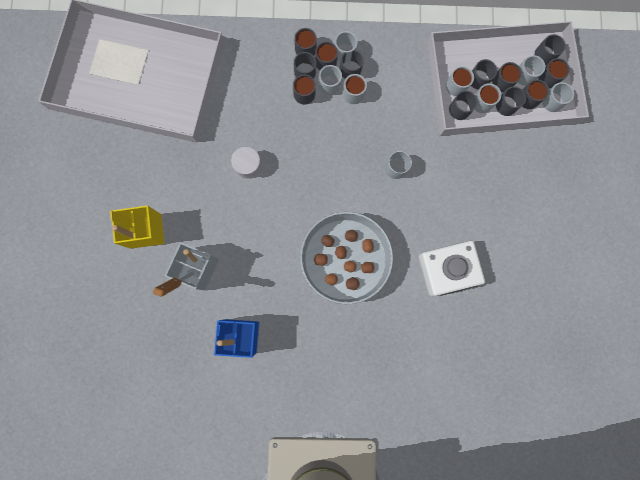

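Scene view: the steel caddy is at (410,205) with the spoon grip at (413,148). The blue (340,177) and yellow (480,212) caddies are decoys. In the top view, the steel caddy is at (190,267) with the spoon grip at (168,287), blue at (237,338), yellow at (135,227), dish at (347,258), plunger at (456,267), ring at (399,163) and tin at (245,160). I choose the grey one. Next I measure it and take a close crop.

```bash
cat > h.py <<'E'
import numpy as np,cv2
def cloud(c):
    v,u=np.mgrid[0:480,0:640];z=c["depth"].astype(float);K=c["K"]
    p=np.stack([(u-K[0,2])/K[0,0]*z,(v-K[1,2])/K[1,1]*z,z],-1)
    return (p-c["t"])@c["R"]
def onplane(c,uv,h):
    K=c["K"];uv=np.atleast_2d(uv).astype(float)
    d=np.c_[(uv-[K[0,2],K[1,2]])/[K[0,0],K[1,1]],np.ones(len(uv))]@c["R"]
    o=-c["R"].T@c["t"];return o+d*((h-o[2])/d[:,2])[:,None]
def masked(c,lo,hi,box):
    m=cv2.inRange(cv2.cvtColor(c["color"],cv2.COLOR_RGB2HSV),lo,hi)>0
    b=np.zeros_like(m);x0,y0,x1,y1=box;b[y0:y1,x0:x1]=1;return m&b
E
python3 - <<'E'
import pickle;from h import *
np.set_printoptions(precision=4,suppress=True)
d=pickle.load(open("d0.pkl","rb"));T,S=d["top"],d["scene"];PT,PS=cloud(T),cloud(S)
print("bench z",np.median(PT[300:330,450:500,2]),np.median(PS[300:330,330:370,2]))
# spoon grip
for n,c,P,box in(("top",T,PT,(145,272,186,300)),("scene",S,PS,(400,120,425,174))):
    m=masked(c,(5,90,30),(20,255,255),box)&(c["depth"]>0);q=P[m]
    q=q[q[:,2]>.11];ctr=q.mean(0);ax=np.linalg.svd(q-ctr)[2][0];ax*=np.sign(ax[2]);t=(q-ctr)@ax
    print(n,"grip",len(q),ctr,ax,"tilt",np.degrees(np.arccos(ax[2])),"low",ctr+ax*np.percentile(t,1),"high",ctr+ax*np.percentile(t,99))
# dish rim
for n,P,b in(("top",PT,(290,200,405,315)),("scene",PS,(210,215,335,325))):
    q=P[b[1]:b[3],b[0]:b[2]].reshape(-1,3);q=q[(q[:,2]>.05)&(q[:,2]<.062)]
    A=np.c_[2*q[:,:2],np.ones(len(q))];s=np.linalg.lstsq(A,(q[:,:2]**2).sum(1),rcond=None)[0]
    print(n,"dish",s[:2],"r",np.sqrt(s[2]+s[0]**2+s[1]**2))
# stones
for n,c,P,b in(("top",T,PT,(300,210,395,305)),("scene",S,PS,(225,230,320,310))):
    m=masked(c,(0,80,20),(14,255,255),b).astype(np.uint8)
    k,l,st,ce=cv2.connectedComponentsWithStats(m)
    for i in range(1,k):
        if st[i,4]>20: print(n,"stone",st[i,4],ce[i],onplane(c,ce[i],.014)[0],"ztop",P[l==i][:,2].max())
# caddy rim
for n,P,b in(("top",PT,(160,235,225,295)),("scene",PS,(385,165,440,245))):
    q=P[b[1]:b[3],b[0]:b[2]].reshape(-1,3);q=q[(q[:,2]>.093)&(q[:,2]<.104)]
    r=cv2.minAreaRect((q[:,:2]*1000).astype(np.float32));print(n,"caddy",len(q),r,cv2.boxPoints(r).tolist())
# timer
for n,c,P,b in(("top",T,PT,(415,235,490,300)),("scene",S,PS,(110,260,200,345))):
    q=P[b[1]:b[3],b[0]:b[2]].reshape(-1,3)
    a=q[(q[:,2]>.072)&(q[:,2]<.085)];print(n,"plunger",len(a),(a.max(0)+a.min(0))/2,a.mean(0),np.ptp(a,0))
for n,b in(("ring",(380,145,420,185)),("tin",(228,143,265,180))):
    q=PT[b[1]:b[3],b[0]:b[2]].reshape(-1,3);q=q[q[:,2]>.035];print(n,q.min(0),q.max(0))
cr=T["color"][220:320,90:290,::-1];a=cv2.resize(cr,None,fx=4,fy=4,interpolation=2)
cr=S["color"][115:245,310:510,::-1];cv2.imwrite("pics/crop.png",cv2.resize(np.vstack([a[:,:800],np.zeros((1,800,3),np.uint8)])[:300].copy() if 0 else cv2.resize(cr,None,fx=4,fy=4,interpolation=2),None,fx=1,fy=1))
E
```

```text
bench z -0.00028853974691630277 0.00028497040551523484
top grip 252 [0.4323 0.306  0.1864] [-0.2787  0.1391  0.9503] tilt 18.1473954658301 low [0.4483 0.298  0.1319] high [0.4223 0.311  0.2204]
scene grip 373 [0.4381 0.3057 0.1744] [-0.2541  0.0952  0.9625] tilt 15.745856010625404 low [0.4507 0.3009 0.1266] high [0.4262 0.3101 0.2194]
top dish [ 0.5102 -0.0436] r 0.098559960695476
scene dish [ 0.5115 -0.0452] r 0.0986079333695185
top stone 105 [350.8286 235.2762] [ 0.5643 -0.0557  0.014 ] ztop 1.1540367094862196
top stone 108 [327.3611 240.5833] [ 0.5507 -0.0023  0.014 ] ztop 0.02878369693430409
top stone 115 [367.4696 245.2261] [ 0.5424 -0.094   0.014 ] ztop 1.1540367094862196
top stone 113 [340.4425 251.9646] [ 0.5254 -0.0326  0.014 ] ztop 0.027535978931589048
top stone 123 [320.2358 259.1545] [0.5079 0.013  0.014 ] ztop 1.1540367094862196
top stone 106 [349.5755 266.0283] [ 0.4939 -0.0538  0.014 ] ztop 0.028080352804886445
top stone 115 [367.1652 267.1391] [ 0.4923 -0.0938  0.014 ] ztop 0.02783239792426862
top stone 103 [330.8447 278.9029] [ 0.4638 -0.0119  0.014 ] ztop 0.03046052
[... 1015 characters left out ...]
1.21575927734375], [503.7964172363281, 243.093017578125], [529.8854370117188, 309.613037109375], [458.1800231933594, 337.73577880859375]]
scene caddy 371 ((481.3294982910156, 288.9445495605469), (71.15548706054688, 83.64045715332031), 68.9642562866211) [[429.5256652832031, 270.74920654296875], [507.592041015625, 240.7264404296875], [533.13330078125, 307.139892578125], [455.06695556640625, 337.16265869140625]]
top plunger 267 [ 0.4934 -0.2811  0.0776] [ 0.4934 -0.2807  0.0774] [0.0372 0.0388 0.011 ]
scene plunger 306 [ 0.4946 -0.2826  0.0772] [ 0.4962 -0.2822  0.0779] [0.0384 0.039  0.0104]
ring [ 0.4019 -0.187   0.0351] [0.7553 0.0368 1.154 ]
tin [0.4019 0.0368 0.0359] [0.7567 0.2177 1.154 ]
```

View pics/crop.png

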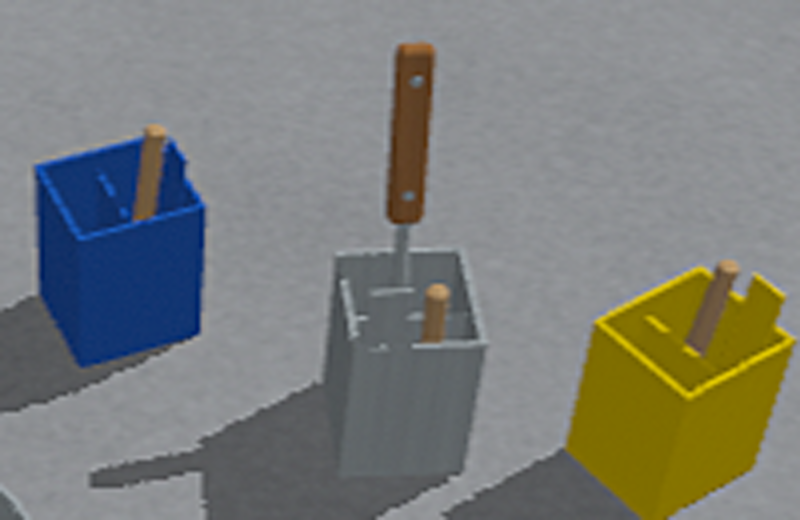

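The crop confirms it: the grey steel caddy has the wooden-grip spoon at (412,130), leaning towards its front side, and the blue and yellow ones are look-alikes. The heights match (spoon top 0.220, caddy rim 0.10, plunger 0.078, stones about 0.029). Next I plan the approach.

```bash
cat >> h.py <<'E'
from scipy.spatial.transform import Rotation as Ro
def rot(yaw,tilt=0):   # tool pointing down, x at yaw(deg), then tilted about its own y
    a=np.radians(yaw);c,s=np.cos(a),np.sin(a)
    return Ro.from_matrix(np.array([[c,s,0],[s,-c,0],[0,0,-1]]))*Ro.from_rotvec([0,np.radians(tilt),0])
def plan(p0,r0,wps):
    for p,r in wps:
        print(np.round(r0.inv().apply(np.array(p)-p0),3),np.round((r0.inv()*r).as_rotvec(),3)); p0,r0=np.array(p),r
E
python3 - <<'E'
from h import *;from workcell import get_obs
o=get_obs();r=Ro.from_quat(o["ee_rot"])
f=rot(158.6,15);print(f.as_matrix().round(3)); s=-f.as_matrix()[:,2]
T=np.array([.4296,.308,.191])
plan(o["position"],r,[([.30,-.50,.33],rot(42)),([.44,-.35,.36],rot(70)),([.50,-.18,.38],rot(98)),([.50,0,.38],rot(126)),([.48,.16,.36],rot(152)),(T+.1*np.array([-.241,.0945,.966]),rot(158.6,15)if f.as_matrix()[0,2]>0 else rot(158.6,-15))])
E
```

```text
[[-0.899  0.365 -0.241]
 [ 0.352  0.931  0.094]
 [ 0.259 -0.    -0.966]]
[ 0.172 -0.068 -0.074] [-0.001 -0.    -0.491]
[ 0.204 -0.018 -0.03 ] [ 0.     0.    -0.489]
[ 0.18  -0.002 -0.02 ] [ 0.     0.    -0.489]
[0.178 0.025 0.   ] [ 0.     0.    -0.489]
[0.141 0.078 0.02 ] [ 0.     0.    -0.454]
[0.14  0.104 0.072] [-0.015 -0.262 -0.115]
```

Emit:
{"op": "jog_arm", "data": {"increments": [[0.172,-0.068,-0.074,0,0,-0.49,1],[0.172,-0.068,-0.074,0,0,-0.49,1],[0.172,-0.068,-0.074,0,0,-0.49,1],[0.172,-0.068,-0.074,0,0,-0.49,1],[0.172,-0.068,-0.074,0,0,-0.49,1]]}}

```text
clock: 0.52
position: [0.3031, -0.4974, 0.3315]
ee_rot: [0.932, 0.362, 0.0, 0.0]
ft_force: [-0.3, -0.1, 0.4]
grip_width: 1.0
grasp_force: 0.0
```

Emit:
{"op": "jog_arm", "data": {"increments": [[0.204,-0.018,-0.03,0,0,-0.49,1],[0.204,-0.018,-0.03,0,0,-0.49,1],[0.204,-0.018,-0.03,0,0,-0.49,1],[0.204,-0.018,-0.03,0,0,-0.49,1],[0.204,-0.018,-0.03,0,0,-0.49,1]]}}

```text
clock: 0.93
position: [0.4412, -0.348, 0.3605]
ee_rot: [0.817, 0.577, -0.0, -0.0]
ft_force: [0.0, -1.3, -0.9]
grip_width: 0.999
grasp_force: 0.0
```

Emit:
{"op": "jog_arm", "data": {"increments": [[0.18,0,-0.02,0,0,-0.49,1],[0.18,0,-0.02,0,0,-0.49,1],[0.18,0,-0.02,0,0,-0.49,1],[0.18,0,-0.02,0,0,-0.49,1],[0.18,0,-0.02,0,0,-0.49,1]]}}

```text
clock: 1.35
position: [0.5035, -0.1738, 0.3812]
ee_rot: [0.65, 0.76, 0.001, 0.0]
ft_force: [0.3, 0.6, 0.0]
grip_width: 1.007
grasp_force: 0.0
```

Emit:
{"op": "jog_arm", "data": {"increments": [[0.178,0.025,0,0,0,-0.49,1],[0.178,0.025,0,0,0,-0.49,1],[0.178,0.025,0,0,0,-0.49,1],[0.178,0.025,0,0,0,-0.49,1],[0.178,0.025,0,0,0,-0.49,1]]}}

```text
clock: 1.77
position: [0.5006, 0.0061, 0.3806]
ee_rot: [0.446, 0.895, 0.001, 0.0]
ft_force: [0.3, 1.1, 0.3]
grip_width: 0.996
grasp_force: 0.0
```

Run:
```python
from h import *;from workcell import get_obs
o=get_obs();r=Ro.from_quat(o["ee_rot"]);T=np.array([.4296,.308,.191])
plan(o["position"],r,[([.475,.16,.36],rot(152,-5)),(T+.1*np.array([-.241,.0945,.966]),rot(158.6,-15))])
```

```text
[0.138 0.072 0.021] [-0.018 -0.086 -0.436]
[0.141 0.106 0.06 ] [-0.02  -0.174 -0.114]
```

Emit:
{"op": "jog_arm", "data": {"increments": [[0.138,0.072,0.021,-0.018,-0.086,-0.436,1],[0.138,0.072,0.021,-0.018,-0.086,-0.436,1],[0.138,0.072,0.021,-0.018,-0.086,-0.436,1],[0.138,0.072,0.021,-0.018,-0.086,-0.436,1],[0.138,0.072,0.021,-0.018,-0.086,-0.436,1]]}}

```text
clock: 2.18
position: [0.4751, 0.1605, 0.3589]
ee_rot: [0.242, 0.969, -0.011, 0.042]
ft_force: [-0.6, 1.3, 0.4]
grip_width: 1.0
grasp_force: 0.0
```

Emit:
{"op": "jog_arm", "data": {"increments": [[0.141,0.106,0.06,-0.02,-0.174,-0.114,1],[0.141,0.106,0.06,-0.02,-0.174,-0.114,1],[0.141,0.106,0.06,-0.02,-0.174,-0.114,1],[0.141,0.106,0.06,-0.02,-0.174,-0.114,1],[0.141,0.106,0.06,-0.02,-0.174,-0.114,1]]}}

```text
clock: 2.6
position: [0.4075, 0.3145, 0.286]
ee_rot: [0.189, 0.973, -0.025, 0.128]
ft_force: [-0.5, 0.8, -0.8]
grip_width: 0.998
grasp_force: 0.0
```

Run:
```python
from h import *;from workcell import get_obs,optics
o=get_obs();r=Ro.from_quat(o["ee_rot"]);T=np.array([.4296,.308,.191])
print(o["position"],r.as_matrix().round(3),o["joint_pos"].round(2))
plan(o["position"],r,[(T,rot(158.6,-15))])
cv2.imwrite("pics/s1.png",optics.camera("scene")["color"][60:300,280:600,::-1].repeat(2,0).repeat(2,1))
```

```text
[0.4074969  0.31448451 0.28595282] [[-0.896  0.374  0.24 ]
 [ 0.361  0.927 -0.098]
 [-0.259 -0.001 -0.966]] [ 0.23  0.1  -1.17  1.76  0.36  1.3   0.16]
[0.002 0.002 0.098] [-0.004 -0.    -0.009]
```

View pics/s1.png

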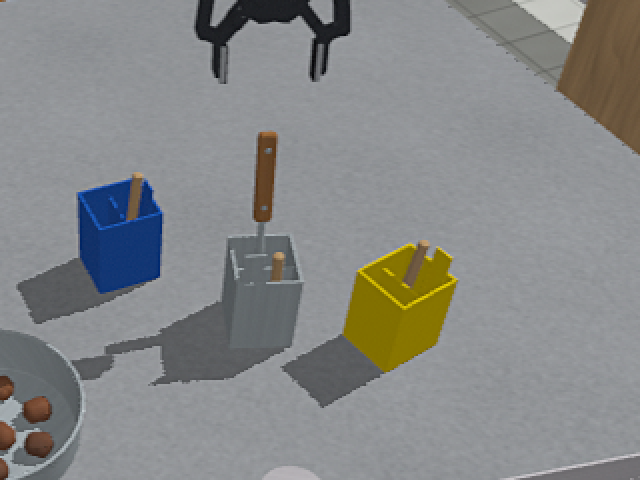

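The open fingers straddle the handle: tips at (220,75) and (320,75), handle top at (267,135). I descend and close.

Emit:
{"op": "jog_arm", "data": {"increments": [[0.001,0.001,0.02,0,0,0,1],[0.002,0.002,0.04,0,0,0,1],[0.002,0.002,0.06,0,0,-0.009,1],[0.002,0.002,0.08,0,0,-0.009,1],[0.002,0.002,0.098,-0.004,0,-0.009,1]]}}

```text
clock: 3.07
position: [0.4333, 0.3032, 0.1904]
ee_rot: [0.187, 0.974, -0.025, 0.128]
ft_force: [0.4, -0.0, -0.3]
grip_width: 0.999
grasp_force: 0.0
```

Emit:
{"op": "jog_arm", "data": {"increments": [[0,0,0,0,0,0,0],[0,0,0,0,0,0,-0.3],[0,0,0,0,0,0,-0.5],[0,0,0,0,0,0,-0.7],[0,0,0,0,0,0,-1]], "grip_force": 60}}

```text
clock: 3.48
position: [0.4334, 0.3043, 0.1931]
ee_rot: [0.186, 0.974, -0.024, 0.129]
ft_force: [1.3, -0.2, -0.1]
grip_width: 0.298
grasp_force: 0.0
```

Emit:
{"op": "jog_arm", "data": {"increments": [[0,0,0,0,0,0,-1],[0,0,0,0,0,0,-1],[0,0,0,0,0,0,-1],[0,0,0,0,0,0,-1],[0,0,0,0,0,0,-1]]}}

```text
clock: 3.9
position: [0.4333, 0.304, 0.1928]
ee_rot: [0.186, 0.974, -0.024, 0.129]
ft_force: [-1.8, -1.3, 7.1]
grip_width: 0.226
grasp_force: 58.7
```

Run:
```python
from h import *;from workcell import get_obs,optics
o=get_obs();r=Ro.from_quat(o["ee_rot"])
print(o["position"],r.as_matrix().round(3)[:,2],o["joint_pos"].round(2),o["ft_force"])
cv2.imwrite("pics/s2.png",optics.camera("scene")["color"][60:300,280:600,::-1].repeat(2,0).repeat(2,1))
```

```text
[0.43333126 0.30400513 0.19279991] [ 0.241 -0.095 -0.966] [ 0.16  0.25 -1.11  1.86  0.52  1.15  0.05] [-1.78765514 -1.30575628  7.09093154]
```

View pics/s2.png

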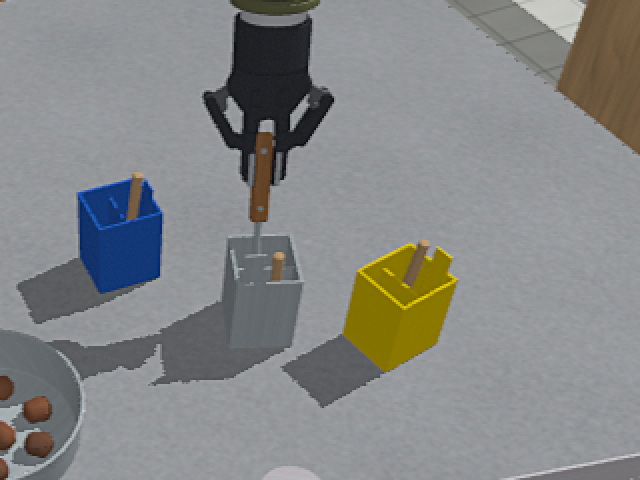

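Gripped: the grip width of 19 mm matches the handle, seen between the pads at (262,155). I lift along its axis and measure the tip.

Emit:
{"op": "jog_arm", "data": {"increments": [[0,0,-0.015,0,0,0,-1],[0,0,-0.04,0,0,0,-1],[0,0,-0.07,0,0,0,-1],[0,0,-0.1,0,0,0,-1],[0,0,-0.13,0,0,0,-1]]}}

```text
clock: 4.37
position: [0.4012, 0.3163, 0.3188]
ee_rot: [0.186, 0.974, -0.024, 0.128]
ft_force: [1.2, 0.4, -0.8]
grip_width: 0.224
grasp_force: 58.8
```

Emit:
{"op": "jog_arm", "data": {"increments": [[0,0,-0.02,0,0,0,-1],[0,0,-0.03,0,0,0,-1],[0,0,-0.035,0,0,0,-1],[0,0,-0.035,0,0,0,-1],[0,0,-0.035,0,0,0,-1]]}}

```text
clock: 4.78
position: [0.3936, 0.3189, 0.3501]
ee_rot: [0.187, 0.974, -0.025, 0.127]
ft_force: [0.6, 0.1, -0.8]
grip_width: 0.222
grasp_force: 58.8
```

Run:
```python
from h import *;from workcell import get_obs,optics
np.set_printoptions(precision=4,suppress=True)
o=get_obs();r=Ro.from_quat(o["ee_rot"]);p=o["position"]
print(p,r.as_matrix()[:,2],o["joint_pos"].round(2),o["ft_force"])
# spoon points: near expected axis
z=r.as_matrix()[:,2]
for n in("top","scene"):
    c=optics.camera(n);P=cloud(c);q=P[c["depth"]>0];l=r.inv().apply(q-p)
    m=(np.hypot(l[:,0],l[:,1])<.035)&(l[:,2]>.03)&(l[:,2]<.23)&(q[:,2]>.135);l=l[m]
    print(n,len(l))
    for a in np.arange(.03,.22,.02):
        k=l[(l[:,2]>=a)&(l[:,2]<a+.02)]
        if len(k):print(a.round(2),len(k),k.mean(0),k.max(0)[2],np.ptp(k,0))
cv2.imwrite("pics/s3.png",optics.camera("scene")["color"][60:300,280:600,::-1].repeat(2,0).repeat(2,1))
T=np.array([.5188,-.0724,.30])
plan(p,r,[([.47,.20,.36],rot(150,-7)),([.51,.06,.36],rot(140)),([.5188,-.0724,.33],rot(120))])
```

```text
[0.3936 0.3189 0.3501] [ 0.239  -0.0959 -0.9663] [ 0.27  0.02 -1.18  1.66  0.27  1.4   0.24] [ 0.6049  0.0909 -0.8396]
top 274
0.03 23 [0.0005 0.0046 0.0408] 0.04980288644517232 [0.0028 0.0086 0.0197]
0.05 58 [ 0.0021 -0.0031  0.0602] 0.06913559374292583 [0.0136 0.0197 0.0184]
0.07 13 [ 0.0045 -0.0007  0.0844] 0.0894170545563025 [0.0052 0.006  0.0128]
0.09 23 [ 0.0046 -0.0006  0.1   ] 0.109541962820592 [0.0066 0.0077 0.0186]
0.11 23 [ 0.0047 -0.0008  0.1199] 0.12899094197747693 [0.0068 0.0064 0.0185]
0.13 18 [ 0.0044 -0.0005  0.1395] 0.148823019872342 [0.0057 0.0059 0.0166]
0.15 58 [ 0.0061 -0.0004  0.1638] 0.16980635229015997 [0.0114 0.0255 0.0198]
0.17 58 [ 0.0039 -0.0015  0.1755] 0.18603931997609713 [0.0113 0.0303 0.016 ]
scene 537
0.03 111 [ 0.0017 -0.0015  0.04  ] 0.04994538332023093 [0.0121 0.0206 0.0198]
0.05 102 [ 0.0013 -0.0018  0.0602] 0.06996043232734399 [0.0188 0.0191 0.0199]
0.07 39 [ 0.0045 -0.0003  0.0798] 0.08974832234016948 [0.0119 0.0137 0.0196]
0.09 37 [ 0.0048 -0.0001  0.0996] 0.10872876055440728 [0.0083 0.0078 0.0184]
0.11 40 [ 0.0035 -0.0007  0.1195] 0.12953157431564344 [0.0101 0.0075 0.0195]
0.13 35 [ 0.0043 -0.0004  0.1406] 0.14996690911858157 [0.0103 0.0077 0.0199]
0.15 56 [ 0.0053 -0.      0.163 ] 0.1699476248231529 [0.0153 0.0206 0.0188]
0.17 114 [ 0.0035 -0.0012  0.1782] 0.18973548168543536 [0.018  0.0311 0.0196]
0.19 3 [ 0.0056 -0.0009  0.1906] 0.19071445768270887 [0.0004 0.0084 0.0002]
[-0.114 -0.082  0.02 ] [0.027 0.138 0.142]
[-0.104 -0.101  0.013] [0.011 0.122 0.174]
[-0.092 -0.096  0.03 ] [0.    0.    0.349]
```

Run:
```python
from h import *;from workcell import get_obs
o=get_obs();plan(o["position"],Ro.from_quat(o["ee_rot"]),[([.44,.20,.36],rot(137,-8)),([.50,.07,.36],rot(113)),([.5188,-.0774,.32],rot(90))])
```

```text
[-0.087 -0.093  0.013] [0.073 0.119 0.365]
[-0.131 -0.054  0.018] [0.029 0.138 0.418]
[-0.143 -0.04   0.04 ] [0.    0.    0.401]
```

View pics/s3.png

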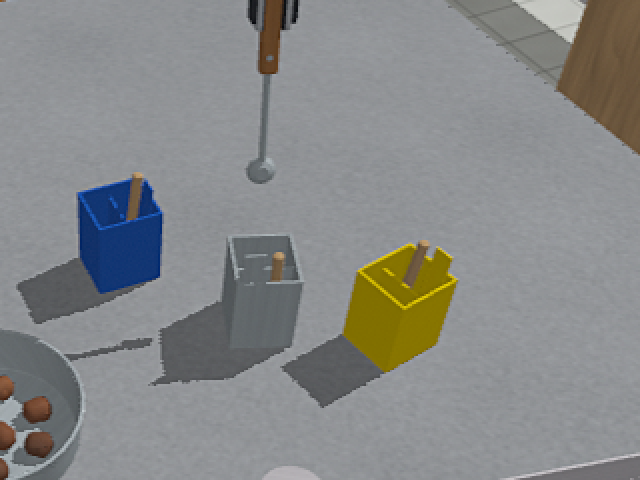

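The spoon hangs clear of the caddy (bowl at (261,170)), and the caddy has not moved. Next I carry it over the dish.

Emit:
{"op": "jog_arm", "data": {"increments": [[-0.087,-0.093,0.013,0.073,0.119,0.365,-1],[-0.087,-0.093,0.013,0.073,0.119,0.365,-1],[-0.087,-0.093,0.013,0.073,0.119,0.365,-1],[-0.087,-0.093,0.013,0.073,0.119,0.365,-1],[-0.087,-0.093,0.013,0.073,0.119,0.365,-1]]}}

```text
clock: 5.35
position: [0.4421, 0.1971, 0.3603]
ee_rot: [0.369, 0.927, -0.025, 0.065]
ft_force: [0.7, 1.3, -1.1]
grip_width: 0.224
grasp_force: 59.0
```

Emit:
{"op": "jog_arm", "data": {"increments": [[-0.131,-0.054,0.018,0.029,0.138,0.418,-1],[-0.131,-0.054,0.018,0.029,0.138,0.418,-1],[-0.131,-0.054,0.018,0.029,0.138,0.418,-1],[-0.131,-0.054,0.018,0.029,0.138,0.418,-1],[-0.131,-0.054,0.018,0.029,0.138,0.418,-1]]}}

```text
clock: 5.77
position: [0.5021, 0.0655, 0.3599]
ee_rot: [0.557, 0.831, 0.0, -0.001]
ft_force: [-0.1, 0.4, -1.1]
grip_width: 0.221
grasp_force: 59.0
```

Emit:
{"op": "jog_arm", "data": {"increments": [[-0.143,-0.04,0.04,0,0,0.4,-1],[-0.143,-0.04,0.04,0,0,0.4,-1],[-0.143,-0.04,0.04,0,0,0.4,-1],[-0.143,-0.04,0.04,0,0,0.4,-1],[-0.143,-0.04,0.04,0,0,0.4,-1]]}}

```text
clock: 6.18
position: [0.519, -0.0821, 0.3187]
ee_rot: [0.708, 0.706, -0.001, -0.001]
ft_force: [-0.4, -0.3, -1.2]
grip_width: 0.222
grasp_force: 58.9
```

```bash
cat > tip.py <<'E'
from h import *;from workcell import get_obs,optics
np.set_printoptions(precision=4,suppress=True)
def spoon():
    o=get_obs();r=Ro.from_quat(o["ee_rot"]);p=o["position"];print(p,r.as_matrix()[:,2],o["joint_pos"].round(2),o["ft_force"])
    for n in("top","scene"):
        c=optics.camera(n);P=cloud(c);q=P[c["depth"]>0];l=r.inv().apply(q-p)
        l=l[(np.hypot(l[:,0],l[:,1])<.03)&(l[:,2]>.08)&(l[:,2]<.21)&(q[:,2]>.07)]
        k=l[l[:,2]<.15];print(n,len(l),"neck",k.mean(0),"bowl",l[l[:,2]>.15].mean(0) ,"end",l[:,2].max() if len(l) else 0)
    return o,r,p
E
python3 - <<'E'
from tip import *
o,r,p=spoon();plan(p,r,[([.5188,-.0774,.201],rot(90))])
E
```

```text
[ 0.519  -0.0821  0.3187] [-0.0021  0.0005 -1.    ] [ 0.72  0.14 -0.72  1.59  0.1   1.44 -0.  ] [-0.4292 -0.2524 -1.1691]
top 80 neck [0.0103 0.0006 0.1269] bowl [0.0095 0.0015 0.1754] end 0.19485675232915428
scene 226 neck [0.0103 0.0051 0.1142] bowl [0.0101 0.0096 0.1688] end 0.18651054459495112
[0.005 0.    0.118] [-0.002 -0.001 -0.004]
```

Emit:
{"op": "jog_arm", "data": {"increments": [[0,0,0.03,0,0,0,-1],[0,0,0.06,0,0,0,-1],[0,0,0.085,0,0,0,-1],[0,0,0.105,0,0,0,-1],[0,0,0.117,0,0,0,-1]]}}

```text
clock: 6.7
position: [0.5191, -0.0733, 0.2027]
ee_rot: [0.704, 0.71, 0.001, -0.001]
ft_force: [-0.3, -0.2, -1.1]
grip_width: 0.223
grasp_force: 59.0
```

Emit:
{"op": "jog_arm", "data": {"increments": [[0,0,0,0,0,0,-1],[-0.006,-0.002,0,0,0,0,-1],[-0.012,-0.004,0,0,0,0,-1],[-0.018,-0.006,0,0,0,0,-1],[-0.024,-0.008,0,0,0,0,-1]]}}

```text
clock: 7.12
position: [0.5121, -0.1009, 0.2056]
ee_rot: [0.707, 0.708, 0.001, 0.001]
ft_force: [1.1, 0.5, -0.8]
grip_width: 0.222
grasp_force: 59.0
```

Emit:
{"op": "jog_arm", "data": {"increments": [[0.002,0.012,0.004,0,0,0,-1],[0.007,0.022,0.004,0,0,0,-1],[0.015,0.032,0.004,0,0,0,-1],[0.026,0.039,0.004,0,0,0,-1],[0.039,0.043,0.004,0,0,0,-1]]}}

```text
clock: 7.53
position: [0.5558, -0.0608, 0.2009]
ee_rot: [0.707, 0.707, 0.001, 0.0]
ft_force: [-0.7, 0.2, -0.7]
grip_width: 0.226
grasp_force: 58.9
```

Emit:
{"op": "jog_arm", "data": {"increments": [[0.013,0.002,0,0,0,0,-1],[0.026,0,0,0,0,0,-1],[0.039,-0.004,0,0,0,0,-1],[0.05,-0.011,0,0,0,0,-1],[0.058,-0.021,0,0,0,0,-1]]}}

```text
clock: 7.95
position: [0.5329, -0.0013, 0.2007]
ee_rot: [0.706, 0.708, 0.001, 0.0]
ft_force: [-0.3, -0.2, -2.3]
grip_width: 0.223
grasp_force: 58.9
```

```bash
cat > st.py <<'E'
from tip import *;import pickle
def dishfit(P,b=(280,190,415,325)):
    q=P[b[1]:b[3],b[0]:b[2]].reshape(-1,3);q=q[(q[:,2]>.05)&(q[:,2]<.058)];q=q[np.abs(np.hypot(q[:,0]-.5108,q[:,1]+.0444)-.0985)<.02]
    A=np.c_[2*q[:,:2],np.ones(len(q))];s=np.linalg.lstsq(A,(q[:,:2]**2).sum(1),rcond=None)[0];return s[:2]
def stones(name="top0.png",save=None):
    o=get_obs();print(o["clock"],o["position"],o["ft_force"],o["joint_pos"].round(2))
    c=optics.camera("top");print("dish",dishfit(cloud(c)))
    m=masked(c,(0,80,20),(14,255,255),(295,205,400,310)).astype(np.uint8)
    k,l,st,ce=cv2.connectedComponentsWithStats(m)
    s=optics.camera("scene");ms=masked(s,(0,80,20),(14,255,255),(225,230,325,312)).astype(np.uint8)
    k2,l2,st2,ce2=cv2.connectedComponentsWithStats(ms)
    loc=lambda c,e:((onplane(c,e,.014)[0][:2]-[.5108,-.0444])*1000).round()
    print("top",[(int(st[i,4]),*loc(c,ce[i])) for i in range(1,k) if st[i,4]>15])
    print("scene",[(int(st2[i,4]),*loc(s,ce2[i])) for i in range(1,k2) if st2[i,4]>15])
    if save:
        a=cv2.resize(c["color"][205:311,295:401,::-1],(400,400),interpolation=2);b=cv2.resize(s["color"][215:323,215:335,::-1],(400,400),interpolation=2)
        cv2.imwrite(save,np.hstack([a,b]))
E
python3 -c "from st import *;stones(save='pics/st1.png')"
```

```text
7.95 [ 0.5329 -0.0013  0.2007] [-0.2768 -0.1551 -2.297 ] [ 0.58  0.25 -0.76  1.75  0.18  1.21 -0.22]
dish [ 0.5097 -0.0416]
top []
scene [(58, np.float64(-82.0), np.float64(88.0)), (129, np.float64(-46.0), np.float64(32.0)), (139, np.float64(-55.0), np.float64(-17.0)), (63, np.float64(-7.0), np.float64(50.0)), (184, np.float64(31.0), np.float64(66.0)), (130, np.float64(-16.0), np.float64(-11.0)), (136, np.float64(-21.0), np.float64(-53.0)), (137, np.float64(15.0), np.float64(10.0)), (41, np.float64(46.0), np.float64(-46.0))]
```

View pics/st1.png

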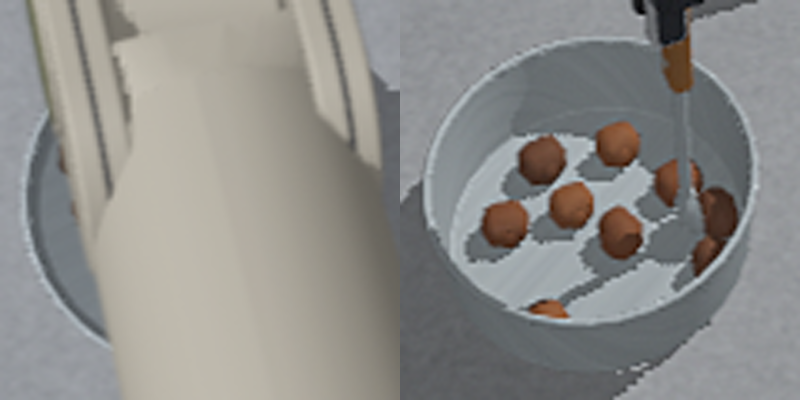

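The stroke works, with small forces and the dish still in place. In the right half, the spoon is at (690,215) pushing stones ahead at (715,210) and (708,255). I continue the circle.

Emit:
{"op": "jog_arm", "data": {"increments": [[0.005,-0.01,0,0,0,0,-1],[0.007,-0.022,0,0,0,0,-1],[0.005,-0.034,0,0,0,0,-1],[0,-0.044,0,0,0,0,-1],[-0.008,-0.054,0,0,0,0,-1]]}}

```text
clock: 8.47
position: [0.4786, -0.011, 0.2005]
ee_rot: [0.706, 0.708, 0.001, 0.0]
ft_force: [-0.2, -0.1, -2.1]
grip_width: 0.222
grasp_force: 59.0
```

Emit:
{"op": "jog_arm", "data": {"increments": [[-0.011,-0.007,0,0,0,0,-1],[-0.024,-0.011,0,0,0,0,-1],[-0.037,-0.013,0,0,0,0,-1],[-0.05,-0.011,0,0,0,0,-1],[-0.063,-0.007,0,0,0,0,-1]]}}

```text
clock: 8.88
position: [0.4724, -0.0754, 0.2006]
ee_rot: [0.707, 0.707, 0.001, 0.001]
ft_force: [0.0, 0.9, 0.3]
grip_width: 0.224
grasp_force: 59.0
```

Emit:
{"op": "jog_arm", "data": {"increments": [[-0.011,0.007,0,0,0,0,-1],[-0.019,0.017,0,0,0,0,-1],[-0.024,0.027,0,0,0,0,-1],[-0.026,0.039,0,0,0,0,-1],[-0.026,0.039,0,0,0,0,-1]]}}

```text
clock: 9.3
position: [0.5137, -0.101, 0.2001]
ee_rot: [0.707, 0.707, 0.002, 0.0]
ft_force: [-0.6, 0.5, -1.5]
grip_width: 0.225
grasp_force: 59.1
```

```bash
python3 -c "from st import *;stones(save='pics/st2.png')"
```

```text
9.3 [ 0.5137 -0.101   0.2001] [-0.6174  0.5022 -1.5116] [ 0.72  0.21 -0.69  1.77  0.14  1.2  -0.  ]
dish [ 0.5102 -0.0435]
top [(104, np.float64(57.0), np.float64(58.0)), (89, np.float64(57.0), np.float64(-48.0)), (102, np.float64(26.0), np.float64(74.0)), (113, np.float64(15.0), np.float64(12.0)), (102, np.float64(-6.0), np.float64(-20.0)), (94, np.float64(-15.0), np.float64(-64.0)), (112, np.float64(-45.0), np.float64(63.0)), (119, np.float64(-58.0), np.float64(-39.0)), (106, np.float64(-70.0), np.float64(5.0))]
scene [(92, np.float64(-110.0), np.float64(-27.0)), (125, np.float64(-70.0), np.float64(3.0)), (137, np.float64(-44.0), np.float64(61.0)), (23, np.float64(-57.0), np.float64(-29.0)), (56, np.float64(-59.0), np.float64(-48.0)), (182, np.float64(32.0), np.float64(67.0)), (122, np.float64(-5.0), np.float64(-21.0)), (137, np.float64(15.0), np.float64(10.0)), (133, np.float64(-15.0), np.float64(-67.0)), (39, np.float64(46.0), np.float64(-46.0))]
```

View pics/st2.png

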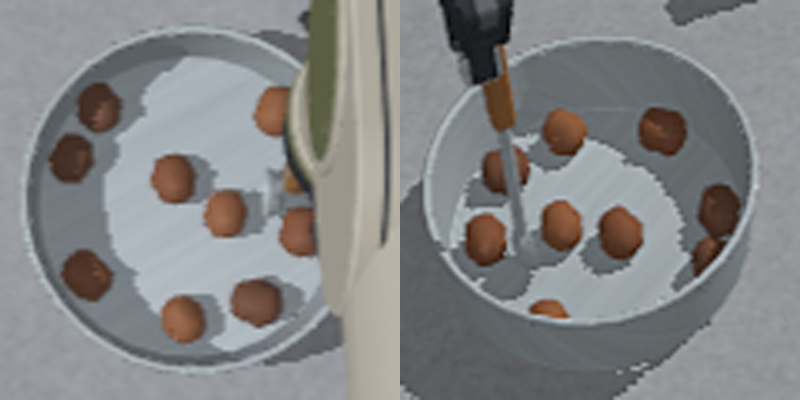

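All nine stones are visible and the dish is unmoved. The ring stones have shifted by about 23 mm or more except one, near (305,230) in the left half. The two middle ones, at (172,178) and (225,212), need their own strokes. I'll push both in +y, then move the stone at (-58,-39) further round.

Emit:
{"op": "jog_arm", "data": {"increments": [[0.006,-0.003,0,0,0,0,-1],[0.01,-0.009,0,0,0,0,-1],[0.02,-0.009,0,0,0,0,-1],[0.03,-0.009,0,0,0,0,-1],[0.04,-0.009,0,0,0,0,-1]]}}

```text
clock: 9.82
position: [0.5025, -0.0586, 0.2008]
ee_rot: [0.706, 0.708, 0.001, 0.001]
ft_force: [-0.2, -1.1, 0.0]
grip_width: 0.222
grasp_force: 59.0
```

Emit:
{"op": "jog_arm", "data": {"increments": [[0.01,0,0,0,0,0,-1],[0.02,0,0,0,0,0,-1],[0.008,0,0,0,0,0,-1],[0,0.012,0,0,0,0,-1],[-0.002,0.026,0,0,0,0,-1]]}}

```text
clock: 10.23
position: [0.5287, -0.0631, 0.2006]
ee_rot: [0.707, 0.707, 0.0, 0.001]
ft_force: [-0.1, -0.1, -1.2]
grip_width: 0.222
grasp_force: 58.9
```

Emit:
{"op": "jog_arm", "data": {"increments": [[0.01,0,0,0,0,0,-1],[0.02,0,0,0,0,0,-1],[0.03,0,0,0,0,0,-1],[0.036,0,0,0,0,0,-1],[0.024,0,0,0,0,0,-1]]}}

```text
clock: 10.65
position: [0.5284, -0.033, 0.201]
ee_rot: [0.704, 0.71, 0.002, -0.0]
ft_force: [-0.0, 0.7, -0.1]
grip_width: 0.224
grasp_force: 59.0
```

Emit:
{"op": "jog_arm", "data": {"increments": [[-0.016,-0.012,0,0,0,0,-1],[-0.024,-0.028,0,0,0,0,-1],[-0.026,-0.044,0,0,0,0,-1],[-0.024,-0.06,0,0,0,0,-1],[-0.024,-0.062,0,0,0,0,-1]]}}

```text
clock: 11.07
position: [0.4645, -0.0621, 0.2003]
ee_rot: [0.707, 0.708, 0.0, 0.0]
ft_force: [1.2, -0.0, -1.0]
grip_width: 0.222
grasp_force: 59.0
```

Emit:
{"op": "jog_arm", "data": {"increments": [[-0.008,-0.002,0,0,0,0,-1],[-0.016,-0.004,0,0,0,0,-1],[-0.022,-0.004,0,0,0,0,-1],[-0.026,-0.004,0,0,0,0,-1],[-0.018,0.002,0,0,0,0,-1]]}}

```text
clock: 11.48
position: [0.4685, -0.0828, 0.2002]
ee_rot: [0.708, 0.706, 0.001, 0.0]
ft_force: [0.2, -0.9, -1.5]
grip_width: 0.228
grasp_force: 59.1
```

```bash
python3 -c "from st import *;stones(save='pics/st3.png')"
```

```text
11.4833 [ 0.4685 -0.0828  0.2002] [ 0.1757 -0.9066 -1.5249] [ 0.76  0.09 -0.7   1.89  0.07  1.18  0.03]
dish [ 0.5102 -0.0436]
top [(104, np.float64(57.0), np.float64(58.0)), (216, np.float64(23.0), np.float64(61.0)), (106, np.float64(-9.0), np.float64(35.0)), (112, np.float64(-45.0), np.float64(63.0)), (106, np.float64(-70.0), np.float64(5.0))]
scene [(125, np.float64(-70.0), np.float64(3.0)), (137, np.float64(-44.0), np.float64(61.0)), (140, np.float64(-57.0), np.float64(-55.0)), (446, np.float64(17.0), np.float64(52.0)), (135, np.float64(-15.0), np.float64(-67.0)), (39, np.float64(46.0), np.float64(-46.0))]
```

Measured displacements: the middle stones 36 and 45 mm, the others 23 to 70 mm, with one at about 14 mm whose two neighbours moved 26 and 39 mm. Every pair is covered. I lift out and return to the caddy.

Emit:
{"op": "jog_arm", "data": {"increments": [[0,0,-0.02,0,0,0,-1],[0,0,-0.05,0,0,0,-1],[0,0,-0.085,0,0,0,-1],[0,0,-0.12,0,0,0,-1],[0,0,-0.16,0,0,0,-1]]}}

```text
clock: 12.0
position: [0.4679, -0.0803, 0.3614]
ee_rot: [0.706, 0.708, 0.001, -0.0]
ft_force: [0.2, -0.5, -1.3]
grip_width: 0.225
grasp_force: 59.1
```

Run:
```python
from h import *;from workcell import get_obs
o=get_obs();print(o["joint_pos"].round(2));plan(o["position"],Ro.from_quat(o["ee_rot"]),[([.48,.07,.37],rot(113)),([.43,.20,.37],rot(137,-8)),([.3936,.3189,.3501],Ro.from_quat([.187,.974,-.025,.128]))])
```

```text
[ 0.78 -0.01 -0.69  1.63 -0.01  1.51  0.09]
[ 0.15   0.013 -0.008] [ 0.001 -0.001 -0.399]
[0.139 0.005 0.   ] [-0.029 -0.138 -0.418]
[0.109 0.062 0.005] [-0.073 -0.121 -0.364]
```

View pics/st3.png

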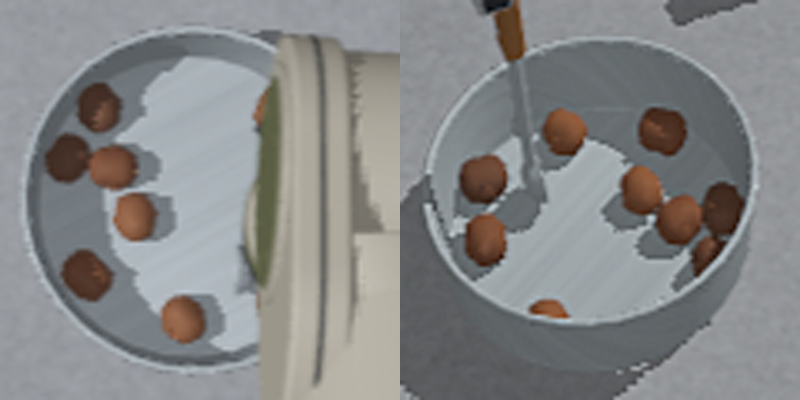

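The scene half shows all nine stones in the dish, well rearranged, with the middle pair now at (640,187) and (680,218).

Emit:
{"op": "jog_arm", "data": {"increments": [[0.15,0.013,-0.008,0,0,-0.4,-1],[0.15,0.013,-0.008,0,0,-0.4,-1],[0.15,0.013,-0.008,0,0,-0.4,-1],[0.15,0.013,-0.008,0,0,-0.4,-1],[0.15,0.013,-0.008,0,0,-0.4,-1]]}}

```text
clock: 12.42
position: [0.4807, 0.0762, 0.3693]
ee_rot: [0.547, 0.837, 0.002, 0.0]
ft_force: [0.5, 1.2, -1.4]
grip_width: 0.225
grasp_force: 59.1
```

Emit:
{"op": "jog_arm", "data": {"increments": [[0.139,0.005,0,-0.03,-0.138,-0.418,-1],[0.139,0.005,0,-0.03,-0.138,-0.418,-1],[0.139,0.005,0,-0.03,-0.138,-0.418,-1],[0.139,0.005,0,-0.03,-0.138,-0.418,-1],[0.139,0.005,0,-0.03,-0.138,-0.418,-1]]}}

```text
clock: 12.83
position: [0.4288, 0.2049, 0.3692]
ee_rot: [0.359, 0.931, -0.024, 0.067]
ft_force: [-0.0, 0.2, -1.6]
grip_width: 0.223
grasp_force: 59.0
```

Emit:
{"op": "jog_arm", "data": {"increments": [[0.109,0.062,0.005,-0.073,-0.121,-0.364,-1],[0.109,0.062,0.005,-0.073,-0.121,-0.364,-1],[0.109,0.062,0.005,-0.073,-0.121,-0.364,-1],[0.109,0.062,0.005,-0.073,-0.121,-0.364,-1],[0.109,0.062,0.005,-0.073,-0.121,-0.364,-1]]}}

```text
clock: 13.25
position: [0.3936, 0.3202, 0.3482]
ee_rot: [0.184, 0.974, -0.024, 0.129]
ft_force: [0.4, -0.5, -1.3]
grip_width: 0.226
grasp_force: 59.2
```

Emit:
{"op": "jog_arm", "data": {"increments": [[0,0,0,0,0,0,-1],[0,0,0,0,0,0,-1]]}}

```text
clock: 13.42
position: [0.3965, 0.3166, 0.3486]
ee_rot: [0.189, 0.973, -0.025, 0.129]
ft_force: [0.8, -0.2, -0.9]
grip_width: 0.223
grasp_force: 59.2
```

Run:
```python
from tip import *
o,r,p=spoon();z=-r.as_matrix()[:,2]
G=np.array([.4333,.3040,.1928]);q=Ro.from_quat([.186,.974,-.024,.129])
plan(p,r,[(G+.157*np.array([-.241,.095,.966]),q),(G,q)])
c=optics.camera("top");P=cloud(c)[235:295,160:225].reshape(-1,3);P=P[(P[:,2]>.093)&(P[:,2]<.104)];print(cv2.minAreaRect((P[:,:2]*1000).astype(np.float32)))
```

```text
[0.3965 0.3166 0.3486] [ 0.2418 -0.0966 -0.9655] [ 0.29  0.02 -1.2   1.67  0.28  1.4   0.24] [ 0.7854 -0.2098 -0.8956]
top 187 neck [ 0.0045 -0.0007  0.1146] bowl [ 0.005  -0.0008  0.1706] end 0.18551057938286922
scene 308 neck [ 0.004  -0.0003  0.1144] bowl [ 0.0041 -0.0005  0.1732] end 0.1933411874256138
[0.003 0.002 0.004] [-0.002  0.    -0.006]
[ 0.    -0.     0.157] [0. 0. 0.]
((480.8738708496094, 290.4468994140625), (71.71040344238281, 77.08789825439453), 68.73159790039062)
```

The grip is unchanged and the caddy has not moved. I'll insert at 10° tilt so the bowl clears both walls.

Run:
```python
from h import *;from workcell import get_obs
o=get_obs();R=rot(158.6,-10)
def tcp(x,y,z):
    t=np.array([.481+x*.931+y*.365,.2903-x*.365+y*.931,z]);return t-R.apply([.0048,0,.191])
plan(o["position"],Ro.from_quat(o["ee_rot"]),[(tcp(*a),R) for a in[(-.018,-.002,.145),(-.018,-.002,.085),(-.012,-.002,.020),(-.012,-.002,.007)]])
```

```text
[-0.037  0.004  0.025] [-0.001  0.089 -0.009]
[ 0.01  -0.     0.059] [0. 0. 0.]
[ 0.005 -0.     0.065] [0. 0. 0.]
[ 0.002 -0.     0.013] [0. 0. 0.]
```

Emit:
{"op": "jog_arm", "data": {"increments": [[-0.012,0.002,0.008,0,0.03,-0.009,-1],[-0.025,0.004,0.016,0,0.06,-0.009,-1],[-0.037,0.004,0.025,0,0.089,-0.009,-1],[-0.037,0.004,0.025,0,0.089,-0.009,-1],[-0.037,0.004,0.025,0,0.089,-0.009,-1]]}}

```text
clock: 13.98
position: [0.4372, 0.3048, 0.3335]
ee_rot: [0.185, 0.979, -0.017, 0.085]
ft_force: [-0.3, 0.7, -0.8]
grip_width: 0.224
grasp_force: 59.3
```

Run:
```python
from tip import *
o,r,p=spoon()
t=p+r.apply([.0048,0,.191])-[.481,.2903,0];print("tip caddy",t[0]*.931-t[1]*.365,t[0]*.365+t[1]*.931,t[2])
R=rot(158.6,-10)
def tcp(x,y,z):
    t=np.array([.481+x*.931+y*.365,.2903-x*.365+y*.931,z]);return t-R.apply([.0048,0,.191])
plan(p,r,[(tcp(*a),R) for a in[(-.018,-.002,.085),(-.012,-.002,.020),(-.012,-.002,.007)]])
```

```text
[0.4372 0.3048 0.3335] [ 0.1598 -0.064  -0.9851] [ 0.28  0.17 -1.17  1.61  0.32  1.42  0.28] [-0.2718  0.6995 -0.8092]
top 144 neck [ 0.0049 -0.0012  0.1154] bowl [ 0.0055 -0.0018  0.17  ] end 0.18184580396578304
scene 290 neck [0.005  0.0003 0.114 ] bowl [0.0053 0.     0.172 ] end 0.18951221671905613
tip caddy -0.017879394002589595 -0.0027153926457360485 0.14451211040759296
[0.011 0.001 0.059] [-0.001 -0.002 -0.   ]
[ 0.005 -0.     0.065] [0. 0. 0.]
[ 0.002 -0.     0.013] [0. 0. 0.]
```

Emit:
{"op": "jog_arm", "data": {"increments": [[0.002,0,0.012,0,0,0,-1],[0.004,0,0.024,0,0,0,-1],[0.006,0,0.036,0,0,0,-1],[0.008,0,0.048,0,0,0,-1],[0.011,0,0.059,0,0,0,-1]]}}

```text
clock: 14.5
position: [0.4352, 0.306, 0.2723]
ee_rot: [0.183, 0.979, -0.017, 0.085]
ft_force: [0.0, 0.2, -1.5]
grip_width: 0.22
grasp_force: 59.3
```

Emit:
{"op": "jog_arm", "data": {"increments": [[0.001,0,0.013,0,0,0,-1],[0.002,0,0.026,0,0,0,-1],[0.003,0,0.039,0,0,0,-1],[0.004,0,0.052,0,0,0,-1],[0.005,0,0.065,0,0,0,-1]]}}

```text
clock: 14.92
position: [0.4415, 0.304, 0.2078]
ee_rot: [0.183, 0.979, -0.017, 0.086]
ft_force: [0.3, 0.0, -1.3]
grip_width: 0.224
grasp_force: 59.3
```

Run:
```python
from tip import *
o=get_obs();r=Ro.from_quat(o["ee_rot"]);p=o["position"]
t=p+r.apply([.0048,0,.191])-[.481,.2903,0];print("tip caddy",t[0]*.931-t[1]*.365,t[0]*.365+t[1]*.931,t[2],o["ft_force"])
```

```text
tip caddy -0.013356819883778757 -0.001817899803392631 0.018825095772180417 [ 0.302   0.0061 -1.3231]
```

Emit:
{"op": "jog_arm", "data": {"increments": [[0,0,0.003,0,0,0,-1],[0.001,0,0.006,0,0,0,-1],[0.001,0,0.009,0,0,0,-1],[0.002,0,0.012,0,0,0,-1],[0.002,0,0.012,0,0,0,-1]]}}

```text
clock: 15.33
position: [0.4415, 0.3041, 0.1969]
ee_rot: [0.183, 0.979, -0.016, 0.086]
ft_force: [0.3, -0.2, -1.5]
grip_width: 0.223
grasp_force: 59.1
```

Emit:
{"op": "jog_arm", "data": {"increments": [[0,0,0.001,0,0,0,-1],[0,0,0.002,0,0,0,-1],[0,0,0.002,0,0,0,-1]]}}

```text
clock: 15.58
position: [0.442, 0.3042, 0.1957]
ee_rot: [0.183, 0.979, -0.016, 0.086]
ft_force: [-1.5, 0.5, 3.3]
grip_width: 0.229
grasp_force: 59.9
```

Floor contact shows as a rise of about 4 N. I release slowly.

Emit:
{"op": "jog_arm", "data": {"increments": [[0,0,0,0,0,0,-0.52],[0,0,0,0,0,0,-0.48],[0,0,0,0,0,0,-0.42],[0,0,0,0,0,0,-0.35],[0,0,0,0,0,0,-0.25]], "grip_force": 20}}

```text
clock: 16.0
position: [0.4418, 0.3038, 0.195]
ee_rot: [0.183, 0.979, -0.017, 0.086]
ft_force: [0.2, 0.3, -0.3]
grip_width: 0.375
grasp_force: 0.0
```

Emit:
{"op": "jog_arm", "data": {"increments": [[0,0,0,0,0,0,0],[0,0,0,0,0,0,0.3],[0,0,0,0,0,0,0.6],[0,0,0,0,0,0,0.8],[0,0,0,0,0,0,0.8]]}}

```text
clock: 16.42
position: [0.4418, 0.3039, 0.1951]
ee_rot: [0.183, 0.979, -0.017, 0.086]
ft_force: [-0.2, -0.0, 0.6]
grip_width: 0.899
grasp_force: 0.0
```

Run:
```python
from h import *;from workcell import get_obs,optics
o=get_obs();print(o["ft_force"],o["grip_width"],o["position"])
c=optics.camera("scene");cv2.imwrite("pics/s4.png",c["color"][60:300,280:600,::-1].repeat(2,0).repeat(2,1))
P=cloud(c);q=P[masked(c,(5,90,30),(20,255,255),(395,110,430,174))&(c["depth"]>0)];q=q[q[:,2]>.135]
ctr=q.mean(0);ax=np.linalg.svd(q-ctr)[2][0];ax*=np.sign(ax[2]);print(len(q),ctr,ax,q[:,2].max())
```

```text
[-0.24633527 -0.03572059  0.55431594] 0.8990474532452114 [0.44177023 0.30391139 0.19508669]
333 [0.44222961 0.30269942 0.18198412] [-0.1957074   0.05343917  0.97920522] 0.224358344479496
```

View pics/s4.png

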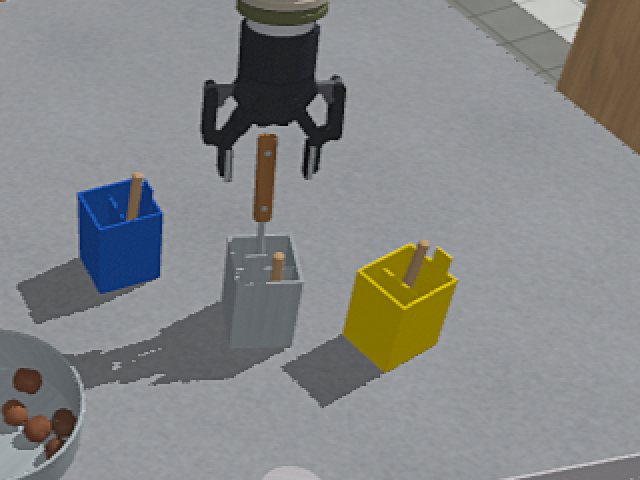

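The spoon stands in the grey caddy (grip at (265,175)), free between the open fingers at (225,165) and (310,165), and the caddy has not moved. I retreat.

Emit:
{"op": "jog_arm", "data": {"increments": [[0,0,-0.015,0,0,0,0.8],[0,0,-0.04,0,0,0,0.8],[0,0,-0.07,0,0,0,0.8],[0,0,-0.1,0,0,0,0.8],[0,0,-0.13,0,0,0,0.8]]}}

```text
clock: 16.88
position: [0.4198, 0.3127, 0.3255]
ee_rot: [0.183, 0.979, -0.016, 0.086]
ft_force: [-0.0, -0.1, -0.3]
grip_width: 0.902
grasp_force: 0.0
```

Run:
```python
from h import *;from workcell import get_obs,optics
o=get_obs()
c=optics.camera("scene")
P=cloud(c);q=P[masked(c,(5,90,30),(20,255,255),(395,110,430,174))&(c["depth"]>0)];q=q[q[:,2]>.135]
ctr=q.mean(0);ax=np.linalg.svd(q-ctr)[2][0];ax*=np.sign(ax[2]);print(len(q),ctr,ax,q[:,2].max())
plan(o["position"],Ro.from_quat(o["ee_rot"]),[([.46,.19,.33],rot(137,-3)),([.50,.04,.33],rot(113)),([.51,-.12,.30],rot(90)),([.494,-.2815,.20],rot(90)),([.494,-.2815,.115],rot(90))])
```

```text
340 [0.442024   0.30277198 0.18199848] [-0.19265739  0.05908351  0.97948572] 0.22397668786791097
[-0.081 -0.1    0.01 ] [0.043 0.121 0.379]
[-0.131 -0.082  0.007] [0.011 0.052 0.419]
[-0.151 -0.053  0.03 ] [0.    0.    0.401]
[-0.162 -0.016  0.1  ] [0. 0. 0.]
[0.    0.    0.085] [0. 0. 0.]
```

Emit:
{"op": "jog_arm", "data": {"increments": [[-0.081,-0.1,0.01,0.043,0.121,0.379,0.8],[-0.081,-0.1,0.01,0.043,0.121,0.379,0.8],[-0.081,-0.1,0.01,0.043,0.121,0.379,0.8],[-0.081,-0.1,0.01,0.043,0.121,0.379,0.8],[-0.081,-0.1,0.01,0.043,0.121,0.379,0.8]]}}

```text
clock: 17.35
position: [0.4621, 0.1859, 0.328]
ee_rot: [0.371, 0.928, -0.01, 0.024]
ft_force: [-0.4, 1.1, -0.4]
grip_width: 0.903
grasp_force: 0.0
```

Emit:
{"op": "jog_arm", "data": {"increments": [[-0.131,-0.082,0.007,0.011,0.052,0.419,-1],[-0.131,-0.082,0.007,0.011,0.052,0.419,-1],[-0.131,-0.082,0.007,0.011,0.052,0.419,-1],[-0.131,-0.082,0.007,0.011,0.052,0.419,-1],[-0.131,-0.082,0.007,0.011,0.052,0.419,-1]]}}

```text
clock: 17.77
position: [0.5016, 0.0337, 0.3274]
ee_rot: [0.557, 0.831, -0.001, -0.0]
ft_force: [0.0, -0.2, -0.1]
grip_width: 0.185
grasp_force: 0.0
```

Emit:
{"op": "jog_arm", "data": {"increments": [[-0.151,-0.053,0.03,0,0,0.4,-1],[-0.151,-0.053,0.03,0,0,0.4,-1],[-0.151,-0.053,0.03,0,0,0.4,-1],[-0.151,-0.053,0.03,0,0,0.4,-1],[-0.151,-0.053,0.03,0,0,0.4,-1]]}}

```text
clock: 18.18
position: [0.5095, -0.1269, 0.296]
ee_rot: [0.71, 0.704, -0.001, -0.0]
ft_force: [-0.9, -0.3, 0.2]
grip_width: 0.001
grasp_force: 0.0
```

Emit:
{"op": "jog_arm", "data": {"increments": [[-0.162,-0.016,0.1,0,0,0,-1],[-0.162,-0.016,0.1,0,0,0,-1],[-0.162,-0.016,0.1,0,0,0,-1],[-0.162,-0.016,0.1,0,0,0,-1],[-0.162,-0.016,0.1,0,0,0,-1]]}}

```text
clock: 18.6
position: [0.4932, -0.2842, 0.1957]
ee_rot: [0.707, 0.707, -0.001, -0.001]
ft_force: [-0.9, -0.4, -0.2]
grip_width: 0.003
grasp_force: 0.0
```

Emit:
{"op": "jog_arm", "data": {"increments": [[0,0,0,0,0,0,-1],[0,0,0,0,0,0,-1]]}}

```text
clock: 18.77
position: [0.4945, -0.2813, 0.1972]
ee_rot: [0.707, 0.707, 0.0, -0.001]
ft_force: [1.0, 0.1, -0.3]
grip_width: -0.001
grasp_force: 0.0
```

Run:
```python
from h import *;from workcell import get_obs,optics
o=get_obs();print(o["joint_pos"].round(2),o["position"],o["grip_width"])
plan(o["position"],Ro.from_quat(o["ee_rot"]),[([.494,-.2815,.115],rot(90)),([.494,-.2815,.090],rot(90))])
```

```text
[ 0.97  0.32 -0.64  1.66  0.2   1.23  0.29] [ 0.49449272 -0.28125079  0.19721881] -0.0009899309213152196
[-0.    -0.     0.082] [-0.001 -0.001  0.001]
[0.    0.    0.025] [0. 0. 0.]
```

Emit:
{"op": "jog_arm", "data": {"increments": [[0,0,0.025,0,0,0,-1],[0,0,0.05,0,0,0,-1],[0,0,0.07,0,0,0,-1],[0,0,0.082,0,0,0,-1],[0,0,0.087,0,0,0,-1]]}}

```text
clock: 19.18
position: [0.4948, -0.2798, 0.1099]
ee_rot: [0.706, 0.708, -0.0, -0.001]
ft_force: [-0.5, 0.9, 0.4]
grip_width: -0.004
grasp_force: 0.0
```

Emit:
{"op": "jog_arm", "data": {"increments": [[0,0,0.003,0,0,0,-1],[0,0,0.006,0,0,0,-1],[0,0,0.009,0,0,0,-1],[0,0,0.012,0,0,0,-1],[0,0,0.014,0,0,0,-1]]}}

```text
clock: 19.6
position: [0.4952, -0.2818, 0.0973]
ee_rot: [0.707, 0.707, 0.0, 0.001]
ft_force: [1.3, 0.7, 5.8]
grip_width: -0.001
grasp_force: 2.7
```

Emit:
{"op": "jog_arm", "data": {"increments": [[0,0,0.002,0,0,0,-1],[0,0,0.003,0,0,0,-1],[0,0,0.003,0,0,0,-1]]}}

```text
clock: 19.85
position: [0.4953, -0.2818, 0.0944]
ee_rot: [0.707, 0.707, 0.0, 0.001]
ft_force: [0.5, 1.7, 6.0]
grip_width: -0.0
grasp_force: 3.5
```

Contact, and the spring force is rising. I continue until the force jumps at the stop.

Emit:
{"op": "jog_arm", "data": {"increments": [[0,0,0.001,0,0,0,-1],[0,0,0.002,0,0,0,-1],[0,0,0.003,0,0,0,-1],[0,0,0.003,0,0,0,-1]]}}

```text
clock: 20.18
position: [0.4954, -0.2819, 0.0929]
ee_rot: [0.707, 0.707, -0.0, 0.001]
ft_force: [-5.8, 4.6, 21.5]
grip_width: -0.004
grasp_force: 10.7
```

Emit:
{"op": "jog_arm", "data": {"increments": [[0,0,0.001,0,0,0,-1],[0,0,0.002,0,0,0,-1],[0,0,0.002,0,0,0,-1],[0,0,0.002,0,0,0,-1]]}}

```text
clock: 20.52
position: [0.4956, -0.2819, 0.0927]
ee_rot: [0.707, 0.707, -0.0, 0.002]
ft_force: [-13.3, 7.4, 39.8]
grip_width: -0.003
grasp_force: 19.9
```

The stop is reached (40 N, fully down). I release and retreat.

Emit:
{"op": "jog_arm", "data": {"increments": [[0,0,-0.006,0,0,0,-1],[0,0,-0.02,0,0,0,-1],[0,0,-0.045,0,0,0,-1],[0,0,-0.07,0,0,0,-1],[0,0,-0.1,0,0,0,-1]]}}

```text
clock: 20.93
position: [0.4936, -0.2816, 0.1888]
ee_rot: [0.707, 0.707, -0.001, -0.001]
ft_force: [-0.0, -1.4, -0.1]
grip_width: 0.002
grasp_force: 0.0
```

Emit:
{"op": "jog_arm", "data": {"increments": [[-0.03,0,-0.04,0,0,0,-1],[-0.06,0,-0.08,0,0,0,-1],[-0.1,0,-0.1,0,0,0,-1],[-0.13,0,-0.1,0,0,0,-1],[-0.13,0,-0.1,0,0,0,-1]]}}

```text
clock: 21.35
position: [0.4921, -0.4201, 0.2904]
ee_rot: [0.71, 0.704, -0.002, 0.002]
ft_force: [-0.4, -1.2, -1.0]
grip_width: 0.002
grasp_force: 0.0
```

Run:
```python
from st import *
stones(save="pics/st4.png")
c=optics.camera("top");q=cloud(c)[235:300,415:490].reshape(-1,3);a=q[(q[:,2]>.06)&(q[:,2]<.09)];print("plunger",len(a),np.median(a[:,2]))
s=optics.camera("scene");P=cloud(s);q=P[masked(s,(5,90,30),(20,255,255),(395,110,430,174))&(s["depth"]>0)];q=q[q[:,2]>.135];print("spoon",q.mean(0),q[:,2].max())
P=cloud(c)[235:295,160:225].reshape(-1,3);P=P[(P[:,2]>.093)&(P[:,2]<.104)];print(cv2.minAreaRect((P[:,:2]*1000).astype(np.float32)))
```

```text
21.35 [ 0.4921 -0.4201  0.2904] [-0.4016 -1.231  -0.9671] [ 1.04  0.42 -0.57  1.32  0.23  1.46  0.48]
dish [ 0.5103 -0.0436]
top [(104, np.float64(57.0), np.float64(58.0)), (117, np.float64(57.0), np.float64(-50.0)), (216, np.float64(23.0), np.float64(61.0)), (105, np.float64(-9.0), np.float64(35.0)), (114, np.float64(-15.0), np.float64(-66.0)), (113, np.float64(-45.0), np.float64(63.0)), (116, np.float64(-58.0), np.float64(-54.0)), (106, np.float64(-70.0), np.float64(5.0))]
scene [(124, np.float64(-69.0), np.float64(3.0)), (137, np.float64(-44.0), np.float64(61.0)), (140, np.float64(-57.0), np.float64(-55.0)), (446, np.float64(18.0), np.float64(52.0)), (134, np.float64(-15.0), np.float64(-67.0)), (39, np.float64(46.0), np.float64(-46.0))]
plunger 503 0.07460073828121941
spoon [0.4421 0.3028 0.1821] 0.2252943942115614
((480.77081298828125, 290.2696838378906), (71.68051147460938, 77.23451232910156), 68.74266815185547)
```

View pics/st4.png

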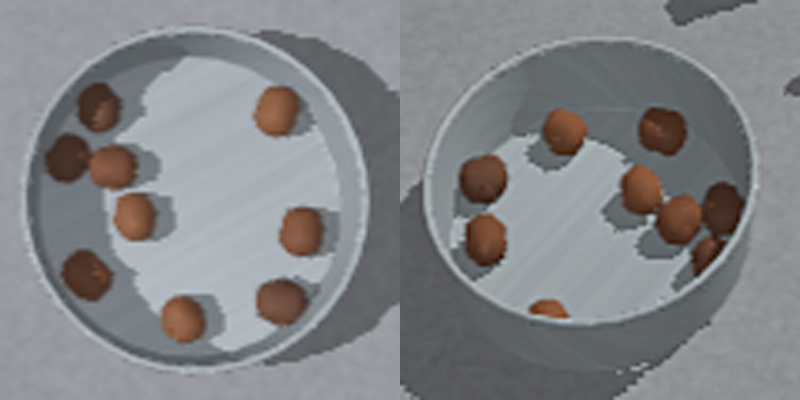

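The left half shows all nine stones in the dish, widely rearranged (left wall group around (70,155), right group around (300,230)). The caddy and spoon stand as placed. I check the plunger's top height, then hand in.

Run:
```python
from h import *;from workcell import optics,workorder
c=optics.camera("top");P=cloud(c).reshape(-1,3);k=np.hypot(P[:,0]-.4935,P[:,1]+.281)<.016;z=np.percentile(P[k][:,2],[10,50,90]);print(z)
if z[1]>.0755: print(workorder.hand_in())
```

```text
[0.07523808 0.07794186 0.08017698]
the job is handed in; nothing more can be done
None
```

The job is handed in at about 21 s of the 72 s: my camera checks show the stones stirred and all nine still in the dish, the spoon bowl-first in its caddy compartment, and the timer plunger pressed fully and back up; no verdict came back.

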